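# Bring the broad flip stop over on the cut-off fence

### The arm

A 7-joint arm with a two-finger parallel gripper is mounted at the origin on the work surface. World frame = base frame: x ahead of the robot, y to its left, z up, the work surface at z = 0. Lengths are in mm, angles in rad, forces in N, time in s.
With the tool pointing down it reaches from about 400 to 850 mm from the base axis. Payload 4.4 kg.
Tool frame: the origin (TCP) lies midway between the tips of the shut fingers; the grasp point (between the pads) lies 19 mm behind it; z points along the fingers, y is the line along which they close (so a half turn about z gives the same grasp; the last joint's range is limited). The gripper opens to 94 mm and grips with 3 to 60 N. Pads are 16 mm wide; open, the fingers measure 119 mm over their backs; the gripper's body (75 mm by 177 mm) begins 78 mm behind the grasp point.
Start: joints at [-1.226, 0.628, 0.038, 1.517, -0.027, 0.996, -0.02], TCP at [259.551, 595.946, 205.478] pointing down, gripper open.
Joint ranges: [-3.06, 3.06], [-0.37, 2.12], [-1.25, 1.32], [0.18, 2.47], [-1.1, 4.24], [0.23, 1.98], [-2.94, 2.94]. Speed limits (rad/s): [2.57, 2.57, 3.14, 3.14, 3.14, 3.14, 3.14].

### API

Orientations are given as a unit quaternion [x, y, z, w].
In Python, from station import arm gives the robot as it stands. The module is installed in compiled form; this text tells all that it offers.
- The arm moves only by the tool apply_moves, never from a script. Its argument "steps" is one flat list of numbers, 5 for each row, row after row: the shift along the tool's x, y, z each as a share of 0.1 m, from -1 to 1, then the turn about the tool's z as a share of pi rad, from -1 to 1, then the opening, from 0 (shut) to 1 (fully open). In form: [x, y, z, twist, grip, x, y, z, twist, grip, ...]. A call has exactly 10 rows; each row is the pose to reach, as a shift and turn from the pose commanded when the call began, along the tool's axes at that moment, turning the shorter way round; what a row does not reach only later rows make up. A row lasts 1/12 s, in which the tool goes at most 41.7 mm and 7.16 degrees, less where a joint would pass 70% of its speed; a pose out of reach is approached as far as the arm can. A call with a number of a shift or a turn outside -1 to 1 is refused whole. A call with a gripper value outside its range is refused whole. The fingers move at their own pace and stop on an object; "force" is the grip in N (left out, the last holds). Time passes only in rows, so rows that repeat a pose let the fingers close, or fill a call up. It gives the time, the measured TCP pose, the force, the opening and the grip force at its end, in the units of the state.
- arm.read_state(): the state, without advancing time (a new reading comes with each control period).
- arm.read_camera(name): name is "scene" or "top"; returns (picture, depth): 400x640x3 uint8, red, green, blue; 400x640 float32, mm along the optical axis (not along the pixel's ray), 0 where there is no reading.
- arm.get_calibration(name): a dict with "camera_matrix" (3x3 intrinsics, pixels), "R" (3x3) and "t" (3): a world point X has camera coordinates R X + t. Camera axes: x right, y down, z forward; pixel columns grow to the right and rows downward; lengths in mm; the calibration is good to about 2 mm. A picture is of the moment at which its call begins. get_calibration takes no time and is no camera call.
- arm.close_job(): hands the job in; it is judged then, once.
The state is a dict: "time_s": time; "joint_positions": joint angles; "qvel": joint speeds; "joint_efforts": joint torques, N m; "eef_pos": TCP position; "tcp_rot": TCP orientation; "force": force on the tool from outside, world axes, zero at the start; "ft_torque": the same for the moment, N m; "opening": finger opening in mm; "finger_force": force on a finger pad.
Only numpy, scipy, OpenCV 4.12 (cv2) and the standard library are available. Lean on these libraries where they do the work, as an engineer would, in place of code of your own. Each camera call takes 0.05 s, during which the arm holds its last target. There are 200 camera calls.

### The job

Both spring-loaded flip stops on the saw fence are folded back, away from you. Push the one with the broad paddle head forward over its spring until it snaps fully down in front of the fence, ready for the next blank; leave the narrow one folded back.

Things in the scene. Friction and masses are not known exactly. Their poses are not given: they have to be found in the camera images.
- broad_stop (a joint): Flip stop with the paddle: bare aluminium arm 18 mm wide, 10 thick, 110 long from hinge to tip; its last 46 mm are a plate 64 wide, 12 thick. 0 = folded back (0.60 rad behind upright), 0.60 = upright, 2.50 = down in front. Sprung over-centre: below 0.60 it springs back to 0, beyond 0.60 it snaps on to 2.50 by itself. To start it takes about 3 N pushed level at the tip; at upright nothing.
- broad_stop_hinge (a point): Middle of its hinge pin, between two dark steel cheeks (38 mm over both) on a 44 mm square foot on the fence; 60 mm above the bench, fixed. x axis: level, square to the fence, to the back (where the folded stops lean, away from the robot); y along fence and pin; z up. The stop swings in the x-z plane from the back (+x) over the top to the front (-x).
- broad_stop_tip (a point): Middle of the paddle's free end, moving with it, 110 mm from the pin. Folded back: 62 mm behind the pin, 151 mm above the bench. Upright: 170 mm above the bench. Brought over: 104 mm in front of the pin, 24 mm above the bench.
- narrow_stop (a joint): The other flip stop on the same fence (wooden batten 500 mm long, 45 wide, 35 high): same make, length, hinge height, spring, joint values and direction, but a plain 18 mm wide arm without a paddle. It stands 140 to 300 mm from the broad one along the fence, on either side. Starts folded back (0), to be left so.

How it is judged (in metres and radians):
At the end, for the whole second after the job is handed in: The broad stop lies fully forward and down, within 10 degrees of its front end stop (joint above 2.33 rad) and at rest, and the narrow stop is still folded back (within 10 degrees of its rear end stop) (value of joint broad_stop above 2.33 rad and velocity of joint broad_stop between -0.2 and 0.2 rad/s and value of joint narrow_stop below 0.17 rad); the robot touches nothing.
It fails at once if the narrow stop is pushed more than half way up towards upright (value of joint narrow_stop above 0.35 rad).
It also fails if it takes over 32 s, if anything falls off the work surface, if the arm or the gripper's body presses on something with over 40 N, if the wrist force passes 120 N, or if a joint passes its speed limit or range.

## Working session

There is one attempt and no reset: what is moved stays moved. The work goes in short steps, Python scripts to look and compute and a tool call to move; the robot and the scene stay as the last step left them, time stands still between calls to the robot, and variables do not carry over. Pictures are saved under pics/ and viewed, at most 10 in all, crops included, and the job is handed in when it is done.

Besides the shell and the picture viewer there is one more tool, called after "Emit:" by a JSON object that holds its "name" and its "arguments". apply_moves: Moves the arm, as the interface text tells. Shift numbers are shares of 0.1 m and turn numbers shares of pi rad, none past 1 either way. Its arguments: {"type":"object","properties":{"steps":{"type":"array","items":{"type":"number"}},"force":{"type":"number"}},"required":["steps"]}

```bash
mkdir -p pics
python3 - <<'E'
from station import arm
import cv2,numpy as np
for n in("scene","top"):
    p,d=arm.read_camera(n); cv2.imwrite(f"pics/{n}0.png",p[:,:,::-1]); np.save(f"{n}.npy",d)
    c=arm.get_calibration(n); print(n,c)
s=arm.read_state(); print(s["time_s"],s["eef_pos"],s["tcp_rot"],s["opening"])
E
```

```text
scene {'camera_matrix': array([[518.10765126,   0.        , 323.84304509],
       [  0.        , 518.10765126, 194.80481089],
       [  0.        ,   0.        ,   1.        ]]), 'R': array([[ 0.76032633,  0.64950245,  0.00710176],
       [ 0.36417966, -0.41721492, -0.83264932],
       [-0.53784482,  0.63567152, -0.55375507]]), 't': array([-466.37186098, -100.11534575, 1245.0316614 ])}
top {'camera_matrix': array([[473.88091788,   0.        , 314.94298315],
       [  0.        , 473.88091788, 203.16858089],
       [  0.        ,   0.        ,   1.        ]]), 'R': array([[ 0.01699683, -0.99985306, -0.00222887],
       [-0.9853332 , -0.01637137, -0.16985421],
       [ 0.16979277,  0.00508317, -0.98546668]]), 't': array([-10.59099724, 617.75640128, 805.11869295])}
0.1 [259.28709787 595.39962709 204.66618241] [ 2.03965360e-01  9.78977741e-01 -8.27925714e-04 -1.73226033e-04] 93.8490588268077
```

View pics/scene0.png

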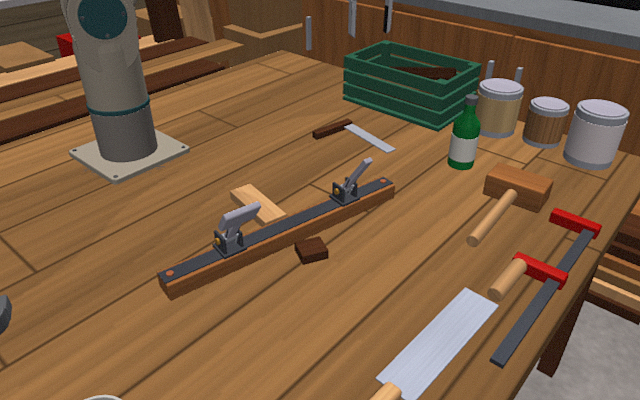

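View pics/top0.png

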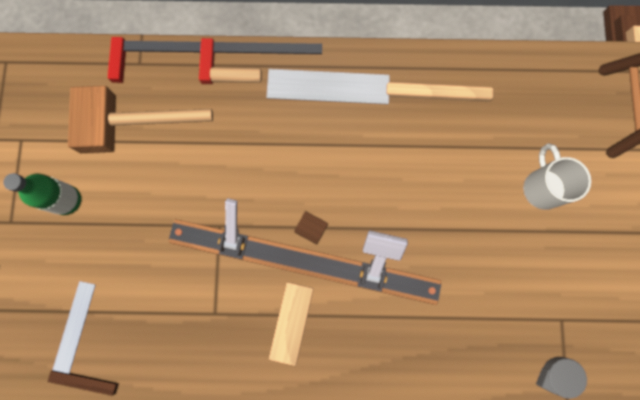

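The scene view shows the fence with the broad-paddle stop nearer the camera at (232,228) and the narrow one at (348,185). The top view shows the broad hinge at about (374,278) with its paddle at (385,245), and the narrow hinge at (232,243) with its tip at (231,203). The fence screws are at (179,232) and (432,291).

```bash
cat > h.py <<'E'
from station import arm
import numpy as np
def ray(n,u,v,z):
    c=arm.get_calibration(n);K,R,t=c["camera_matrix"],c["R"],c["t"]
    o=-R.T@t; d=R.T@np.linalg.solve(K,[u,v,1.]); return o+d*(z-o[2])/d[2]
def dep(n,u,v,d):
    c=arm.get_calibration(n);K,R,t=c["camera_matrix"],c["R"],c["t"]
    return R.T@(np.linalg.solve(K,[u,v,1.])*d[v,u]-t)
E
python3 - <<'E'
from h import *
import cv2
np.set_printoptions(precision=1,suppress=True)
A,B=ray("top",179,232,35),ray("top",432,291,35); print("screws",A,B,np.linalg.norm(A-B))
f=(A-B)/np.linalg.norm(A-B); x=np.array([f[1],-f[0],0]); print("fence y",f,"x",x)
p=cv2.imread("pics/top0.png"); d=np.load("top.npy"); hsv=cv2.cvtColor(p,cv2.COLOR_BGR2HSV)
m=((hsv[...,1]<45)&(hsv[...,2]>120)).astype(np.uint8)
m[:190]=0;m[300:]=0;m[:,:150]=0;m[:,450:]=0
n,l,st,ce=cv2.connectedComponentsWithStats(m)
for i in range(1,n):
    if st[i,4]<60: continue
    print(st[i],ce[i])
    vs,us=np.where((l==i)&(d>0)); P=np.array([dep("top",u,v,d) for u,v in zip(us,vs)])
    # to fence frame, about screw B
    Q=np.c_[(P-B)@x,(P-B)@f,P[:,2]]; 
    for a in range(0,101,20): 
        k=Q[:,2]>=np.percentile(Q[:,2],max(a-20,0)); k&=Q[:,2]<=np.percentile(Q[:,2],a)
        print(a,np.median(Q[k],0),np.ptp(Q[k][:,1]),np.median(P[k],0))
print("hinge b",ray("top",374,278,60),"n",ray("top",232,243,60))
E
```

```text
screws [563.2 247.8  35. ] [ 464.8 -212.4   35. ] 470.59542653230284
fence y [0.2 1.  0. ] x [ 1.  -0.2  0. ]
[224 199  16  51 575] [230.5 224.9]
0 [  1.6 357.1  59.6] 0.0 [541.1 136.5  59.6]
20 [ -2.2 366.3  68.4] 26.85006698503838 [539.9 146.7  68.4]
40 [ 10.8 366.3  85.2] 18.37885481551342 [552.4 144.   85.2]
60 [ 26.6 367.2 108.3] 17.841238293358344 [567.3 141.2 108.3]
80 [ 42.4 366.3 131.3] 17.41435310971957 [582.6 137.2 131.3]
100 [ 56.6 367.3 149.5] 17.14747495288225 [597.  134.5 149.5]
[ 363  231   44   52 1251] [381.8 252.2]
0 [ 86.9 121.6  -2.1] 0.0 [ 575.3 -111.6   -2.1]
20 [  5.5 112.5  70.8] 50.405689805473784 [ 493.9 -103.7   70.8]
40 [ 33.4 112.5 118.6] 63.63045064907399 [ 519.  -108.4  118.6]
60 [ 42.5 112.4 132.8] 63.31742677696367 [ 529.5 -111.   132.8]
80 [ 51.3 111.8 145.3] 63.54939159355415 [ 539.4 -114.3  145.3]
100 [ 58.5 111.5 151.8] 62.60984398615942 [ 545.7 -115.4  151.8]
hinge b [ 485.7 -105.7   60. ] n [542.6 145.3  60. ]
```

The measurements agree with the given sizes: tip height 151 mm, offset about 60 mm, paddle width 63 mm. The hinge is at about (488,-103) and the stops are 255 mm apart. I'll fly high with the gripper shut to a point behind the paddle at (586,-124). That is about -587 along tool x and -530 along tool y.

Emit:
{"name": "apply_moves", "arguments": {"steps": [-0.1,-0.09,-0.1,0,0,-0.2,-0.18,-0.2,0,0,-0.35,-0.31,-0.35,0,0,-0.5,-0.44,-0.5,0,0,-0.65,-0.57,-0.6,0,0,-0.8,-0.71,-0.6,0,0,-0.9,-0.8,-0.6,0,0,-0.98,-0.88,-0.6,0,0,-0.98,-0.88,-0.6,0,0,-0.98,-0.88,-0.6,0,0]}}

```text
time_s: 0.93
eef_pos: [314.3, 475.9, 265.6]
tcp_rot: [0.204, 0.979, 0.0, -0.0]
force: [-0.7, 0.1, 0.2]
opening: 30.9
finger_force: 0.0
```

Emit:
{"name": "apply_moves", "arguments": {"steps": [-0.1,-0.09,0,0,0,-0.2,-0.18,0,0,0,-0.35,-0.31,0,0,0,-0.5,-0.44,0,0,0,-0.65,-0.57,0,0,0,-0.8,-0.71,0,0,0,-0.9,-0.8,0,0,0,-0.98,-0.88,0,0,0,-0.98,-0.88,0,0,0,-0.98,-0.88,0,0,0]}}

```text
time_s: 1.77
eef_pos: [368.9, 356.4, 265.5]
tcp_rot: [0.204, 0.979, 0.0, -0.0]
force: [-0.2, -0.1, 0.4]
opening: 0.6
finger_force: 0.0
```

Emit:
{"name": "apply_moves", "arguments": {"steps": [-0.1,-0.09,0,0,0,-0.2,-0.18,0,0,0,-0.35,-0.31,0,0,0,-0.5,-0.44,0,0,0,-0.65,-0.57,0,0,0,-0.8,-0.71,0,0,0,-0.9,-0.8,0,0,0,-0.98,-0.88,0,0,0,-0.98,-0.88,0,0,0,-0.98,-0.88,0,0,0]}}

```text
time_s: 2.6
eef_pos: [423.5, 237.4, 265.5]
tcp_rot: [0.204, 0.979, 0.0, -0.0]
force: [-0.1, 0.4, -0.6]
opening: 0.1
finger_force: 0.0
```

Tracking is good. Three more moves of the same size remain.

Emit:
{"name": "apply_moves", "arguments": {"steps": [-0.1,-0.09,0,0,0,-0.2,-0.18,0,0,0,-0.35,-0.31,0,0,0,-0.5,-0.44,0,0,0,-0.65,-0.57,0,0,0,-0.8,-0.71,0,0,0,-0.9,-0.8,0,0,0,-0.98,-0.88,0,0,0,-0.98,-0.88,0,0,0,-0.98,-0.88,0,0,0]}}

```text
time_s: 3.43
eef_pos: [478.2, 117.8, 265.4]
tcp_rot: [0.204, 0.979, 0.0, -0.0]
force: [0.3, 0.7, 1.0]
opening: 0.5
finger_force: 0.0
```

Emit:
{"name": "apply_moves", "arguments": {"steps": [-0.1,-0.09,0,0,0,-0.2,-0.18,0,0,0,-0.35,-0.31,0,0,0,-0.5,-0.44,0,0,0,-0.65,-0.57,0,0,0,-0.8,-0.71,0,0,0,-0.9,-0.8,0,0,0,-0.98,-0.88,0,0,0,-0.98,-0.88,0,0,0,-0.98,-0.88,0,0,0]}}

```text
time_s: 4.27
eef_pos: [532.9, -2.0, 265.3]
tcp_rot: [0.204, 0.979, 0.0, -0.0]
force: [0.1, 0.7, -0.8]
opening: 0.6
finger_force: 0.0
```

Emit:
{"name": "apply_moves", "arguments": {"steps": [-0.1,-0.09,0,0,0,-0.2,-0.18,0,0,0,-0.35,-0.31,0,0,0,-0.5,-0.44,0,0,0,-0.65,-0.57,0,0,0,-0.8,-0.71,0,0,0,-0.9,-0.8,0,0,0,-0.98,-0.88,0,0,0,-0.98,-0.88,0,0,0,-0.98,-0.88,0,0,0]}}

```text
time_s: 5.1
eef_pos: [587.6, -122.5, 265.2]
tcp_rot: [0.204, 0.979, 0.0, -0.0]
force: [0.1, 1.0, 0.6]
opening: 0.5
finger_force: 0.0
```

The arm is 101 mm behind the pin. Next it descends to z of about 130, and I'll take a look.

Emit:
{"name": "apply_moves", "arguments": {"steps": [0,0,0.1,0,0,0,0,0.2,0,0,0,0,0.3,0,0,0,0,0.4,0,0,0,0,0.5,0,0,0,0,0.6,0,0,0,0,0.7,0,0,0,0,0.8,0,0,0,0,0.9,0,0,0,0,0.9,0,0]}}

```text
time_s: 5.93
eef_pos: [586.4, -122.6, 173.0]
tcp_rot: [0.204, 0.979, -0.0, -0.002]
force: [-0.9, 1.0, 0.0]
opening: 0.4
finger_force: 0.0
```

Emit:
{"name": "apply_moves", "arguments": {"steps": [0,0,0.05,0,0,0,0,0.1,0,0,0,0,0.15,0,0,0,0,0.2,0,0,0,0,0.25,0,0,0,0,0.3,0,0,0,0,0.35,0,0,0,0,0.4,0,0,0,0,0.45,0,0,0,0,0.45,0,0]}}

```text
time_s: 6.77
eef_pos: [587.0, -122.7, 129.3]
tcp_rot: [0.204, 0.979, -0.0, -0.001]
force: [0.7, 1.1, 1.2]
opening: 0.1
finger_force: 0.0
```

Run:
```python
from station import arm
import cv2
p,d=arm.read_camera("scene"); cv2.imwrite("pics/s1.png",p[60:320,120:460,::-1].repeat(2,0).repeat(2,1))
```

```text
(no output)
```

View pics/s1.png

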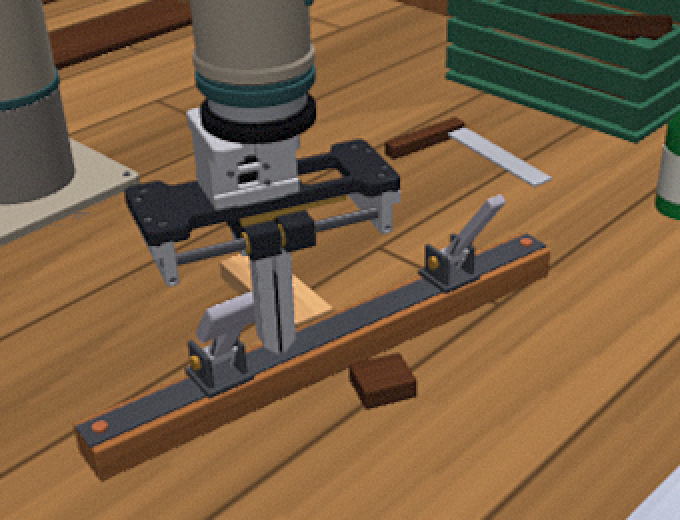

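The shut fingers (crop about (278,330)) stand just behind the paddle (225,310), and the narrow stop (475,230) is still folded and clear. I'll now push forward along tool (+0.98, -0.2).

Emit:
{"name": "apply_moves", "arguments": {"steps": [0.09,-0.02,0,0,0,0.18,-0.04,0,0,0,0.27,-0.05,0,0,0,0.36,-0.07,0,0,0,0.45,-0.09,0,0,0,0.54,-0.11,0,0,0,0.63,-0.13,0,0,0,0.72,-0.14,0,0,0,0.8,-0.16,0,0,0,0.8,-0.16,0,0,0]}}

```text
time_s: 7.65
eef_pos: [504.5, -104.9, 129.9]
tcp_rot: [0.204, 0.979, 0.0, -0.002]
force: [-2.0, -0.0, 0.1]
opening: 0.5
finger_force: 0.0
```

Emit:
{"name": "apply_moves", "arguments": {"steps": [0.05,-0.01,0,0,0,0.1,-0.02,0,0,0,0.15,-0.03,0,0,0,0.2,-0.04,0,0,0,0.25,-0.05,0,0,0,0.3,-0.06,0,0,0,0.35,-0.07,0,0,0,0.35,-0.07,0,0,0,0.35,-0.07,0,0,0,0.35,-0.07,0,0,0]}}

```text
time_s: 8.48
eef_pos: [473.5, -98.2, 130.6]
tcp_rot: [0.204, 0.979, 0.0, 0.0]
force: [-0.2, 0.1, -0.1]
opening: 0.5
finger_force: 0.0
```

Run:
```python
from station import arm
import cv2
p,d=arm.read_camera("scene"); cv2.imwrite("pics/s2.png",p[60:320,120:460,::-1].repeat(2,0).repeat(2,1))
```

```text
(no output)
```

View pics/s2.png

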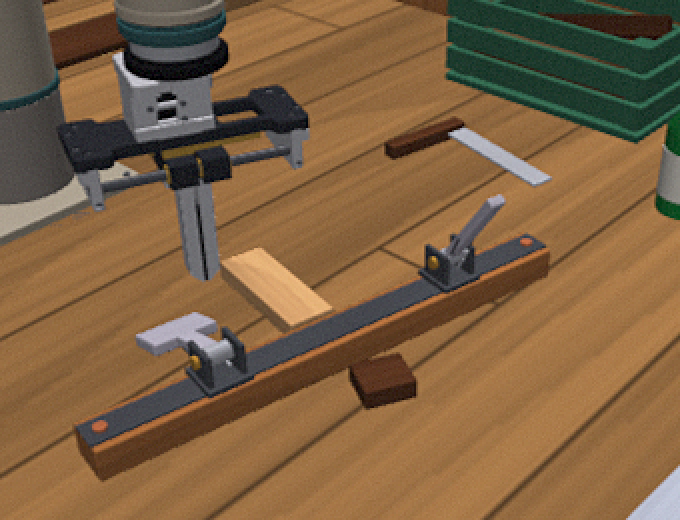

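The stop went over: the paddle now lies in front at crop (180,330), and the narrow stop is unmoved. Next I'll raise the arm clear and check the tip height, because it may still have been moving.

Emit:
{"name": "apply_moves", "arguments": {"steps": [0,0,-0.1,0,0,0,0,-0.2,0,0,0,0,-0.3,0,0,0,0,-0.4,0,0,0,0,-0.5,0,0,0,0,-0.6,0,0,0,0,-0.7,0,0,0,0,-0.8,0,0,0,0,-0.8,0,0,0,0,-0.8,0,0]}}

```text
time_s: 9.37
eef_pos: [473.6, -98.2, 210.7]
tcp_rot: [0.204, 0.979, 0.0, 0.001]
force: [0.5, -0.2, -1.1]
opening: 0.8
finger_force: 0.0
```

Run:
```python
from h import *
import cv2
p,d=arm.read_camera("scene"); cv2.imwrite("pics/s3.png",p[60:320,120:460,::-1].repeat(2,0).repeat(2,1))
ms=[(u,v) for v in range(210,250) for u in range(180,232) if d[v,u]>0 and p[v,u].min()>110 and np.ptp(p[v,u].astype(int))<30]
P=np.array([dep("scene",u,v,d) for u,v in ms])-[488,-103,0]
Q=np.c_[P@[.978,-.209,0],P@[.209,.978,0],P[:,2]]
for lo in range(-120,20,20):
    k=(Q[:,0]>=lo)&(Q[:,0]<lo+20)
    if k.any(): print(lo,k.sum(),np.median(Q[k],0).round(1))
```

```text
-120 17 [-101.6   -5.6   32.2]
-100 120 [-89.9  -3.9  36.4]
-80 174 [-67.6  -3.9  43.1]
-60 40 [-49.9  -2.3  48.9]
-40 29 [-28.7  -0.1  56.5]
-20 33 [-3.8 -3.4 68.3]
0 48 [ 4.  -5.3 67.6]
```

View pics/s3.png

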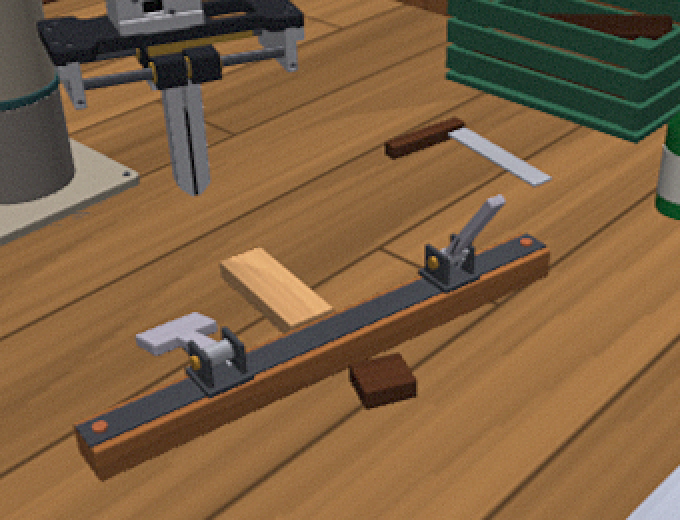

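The paddle rests at a slope of 0.33 below level, which puts the joint at about 2.49. It hasn't moved since the last picture. The narrow stop is still folded and the arm is clear.

```bash
python3 -c "
from station import arm
print(arm.close_job())"
```

```text
the job is handed in; nothing more can be done
None
```

The broad stop is snapped fully down in front of the fence (measured joint about 2.49 rad), the narrow stop is still folded back, and I handed the job in at about 9.5 s with the arm clear; no verdict was returned.

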